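# Reload the date-label dispenser at the breakfast buffet

### The arm

A 6-joint arm with a two-finger parallel gripper is mounted at the origin on the work surface. World frame = base frame: x ahead of the robot, y to its left, z up, the work surface at z = 0. Lengths are in m, angles in degrees, forces in N, time in s.
With the tool pointing down it reaches from about 0.325 to 0.775 m from the base axis. Payload 5.5 kg.
Tool frame: the origin (TCP) lies at the centre of the arm's flange, where the gripper is bolted on; the fingertips stand 182 mm ahead of it and the grasp point (between the pads) lies 163 mm ahead of it; z points along the fingers, y is the direction in which the jaws open and shut (so a half turn about z gives the same grasp; the last joint's range is limited). The gripper opens to 88 mm and grips with 3 to 60 N. Pads are 20 mm wide; open, the fingers measure 115 mm over their backs; the gripper's body (75 mm by 178 mm) begins 61 mm behind the grasp point.
Start: joints at [-73.379, 5.22, 70.514, -0, 104.267, -3.249], TCP at [0.204, -0.564, 0.405] pointing down, gripper open.
Joint ranges: [-164.24, 164.24], [-49.07, 125.15], [9.68, 141.18], [-86.29, 266.29], [3.28, 154.24], [-151.56, 151.56]. Speed limits (degrees/s): [147.25, 147.25, 172.46, 180, 180, 180].

### API

Orientations are given as [roll, pitch, yaw] about the fixed x, y, z axes, in that order (R = Rz(yaw) Ry(pitch) Rx(roll)).
In Python, from station import r gives the robot as it stands. The module is installed in compiled form; this text tells all that it offers. Calls block until the motion is done:
- r.reach(position, orientation): joint-space move of the TCP to a pose.
- r.servo_line(position, rotation=None, speed=0.15): straight line of the TCP; rotation=None keeps the orientation; speed is the mean speed in m/s.
- r.move_joints(angles): joint-space move.
- r.let_go() and r.grab(squeeze=None): open the fingers fully, or close them until they stop; squeeze is the grip in N (None keeps the last).
- r.wait(seconds).
- r.inverse_kinematics(position, orientation): joint angles nearest the present ones, or None.
- r.sense(): the state.
- r.snapshot(name): name is "side" or "top" or "wrist"; returns a dict with "frame" (480x640x3 uint8, red, green, blue), "fx", "fy", "cx", "cy" (pixels), "R" (3x3) and "t" (3): a world point X has camera coordinates R X + t. Camera axes: x right, y down, z forward; pixel columns grow to the right and rows downward; lengths in m; the calibration is good to about 2 mm. A picture is of the moment at which its call begins. There is no depth.
A pose or a line that the arm cannot do raises r.IKError and nothing moves.
- r.hand_in(): hands the job in, once; it reports no verdict.
The state is a dict: "clock": time; "joints": joint angles; "joint_vel": joint speeds; "joint_torque": joint torques, N m; "tcp_pos": TCP position; "orientation": TCP orientation; "contact_force": force on the tool from outside, world axes, zero at the start; "torque": the same for the moment, N m; "opening": finger opening in m.
Only numpy, scipy, OpenCV 4.12 (cv2) and the standard library are available. Lean on these libraries where they do the work, as an engineer would, in place of code of your own. Each camera call takes 0.05 s, during which the arm holds its last target. There are 200 camera calls.

### The job

Reload the label dispenser with which the buffet's jars are dated: set every fresh roll from the pine cradle on edge into a bay of its own (any bay), then push the spindle in from the side with the orange ring, through both cheeks and all the rolls, until its grip is fully home against the cheek, and let go. Push every spent cardboard core through the flap into the waste bin, so that the flap is shut again at the end; leave the pepper mill and the jars where they stand.

Things in the scene. Friction and masses are not known exactly. Their poses are not given: they have to be found in the camera images.
- dispenser: Label dispenser, fixed: black base 124 x 180 x 8 mm, four open bays in a row along its y between two aluminium cheeks 8 mm thick, 76 mm wide, 73 mm high, outer faces at y = -88 and +88 mm. Each cheek has a 21 mm hole at x = 0, 46 mm above the table, on one line along y. Front tear edge at x = -60 mm and rear lip 22 mm high. Origin: centre of underside on the table; z up.
- entry_hole (a point): Centre of the hole on the outer face of the right-hand (y = -88 mm) cheek, the one with the orange ring: the spindle goes in here, towards the dispenser's +y. Same axes as the dispenser.
- cradle: Pine cradle, fixed, 74 x 196 mm, on which the fresh rolls stand on edge in a row along its y axis; two rails 20 mm high, end boards 36 mm high. Origin at the centre of its underside; front and back are open for the fingers.
- spindle: Steel shaft 14 mm thick, 200 mm long (last 20 mm tapered to 6 mm) with flat orange grip 60 long x 40 wide x 16 mm thick, lying flat, 90 g. Origin on the shaft axis at the shoulder between grip and shaft; x along the shaft to its tip; grip from x = 0 to -60 mm, width along y. Home: shoulder against the entry cheek, tip 24 mm out of the other cheek. Slides in with hardly any force.
- spindle_tip (a point): Tip of the spindle's shaft, 200 mm from its shoulder.
- bin: Counter-top waste bin, fixed, steel with black rim, 150 x 214 mm, top 165 mm above the table. Origin at the centre of its underside, x towards the hinge of its flap, z up, inner floor 4 mm above the table.
- flap_centre (a point): Centre of the bin's grey push flap when shut, 165 mm above the table. Flap 80 mm (bin's x) by 148 mm (y) in an 84 x 152 mm opening, hinged at the edge x = +40 mm; pushed down it swings into the bin. A core let go at the centre, its lower end 50 to 60 mm below the rim, slides off the steep flap. Open fingers fit only along y. Axes of the bin.
- flap (a joint): Angle of the flap, rad: 0 shut, up to 1.35 swung down; a spring shuts it (about 0.04 N m at the start, 0.15 N m wide open). A core merely laid on it stays on it.
- bay1 (a point): Where the centre of a roll lies when it is seated in bay 1 (y = -61 mm, 46 mm above the table). Bay 38 mm wide along y. It rests on two rails 20.6 mm high with inner edges at x = +-16 mm; dividers between bays are 4 mm thick, 34 mm high, 56 mm deep in x; beyond x = +-30 mm there is room for the fingers down to 22 mm above the table. Axes of the dispenser.
- bay2 (a point): Where the centre of a roll lies when it is seated in bay 2 (y = -20 mm, 46 mm above the table). Bay 36 mm wide along y. It rests on two rails 20.6 mm high with inner edges at x = +-16 mm; dividers between bays are 4 mm thick, 34 mm high, 56 mm deep in x; beyond x = +-30 mm there is room for the fingers down to 22 mm above the table. Axes of the dispenser.
- bay3 (a point): Where the centre of a roll lies when it is seated in bay 3 (y = 20 mm, 46 mm above the table). Bay 36 mm wide along y. It rests on two rails 20.6 mm high with inner edges at x = +-16 mm; dividers between bays are 4 mm thick, 34 mm high, 56 mm deep in x; beyond x = +-30 mm there is room for the fingers down to 22 mm above the table. Axes of the dispenser.
- bay4 (a point): Where the centre of a roll lies when it is seated in bay 4 (y = 61 mm, 46 mm above the table). Bay 38 mm wide along y. It rests on two rails 20.6 mm high with inner edges at x = +-16 mm; dividers between bays are 4 mm thick, 34 mm high, 56 mm deep in x; beyond x = +-30 mm there is room for the fingers down to 22 mm above the table. Axes of the dispenser.
- roll_red: Fresh label roll with a red outside, white sides and cardboard core: 60 mm across, 28 mm wide, bore 25 mm, about 80 g; stands on edge. Origin at its centre; y along its bore (x and z turn as it rolls). May be absent.
- roll_yellow: Fresh label roll with a yellow outside, white sides and cardboard core: 60 mm across, 28 mm wide, bore 25 mm, about 80 g; stands on edge. Origin at its centre; y along its bore (x and z turn as it rolls). May be absent.
- roll_blue: Fresh label roll with a blue outside, white sides and cardboard core: 60 mm across, 28 mm wide, bore 25 mm, about 80 g; stands on edge. Origin at its centre; y along its bore (x and z turn as it rolls). May be absent.
- roll_green: Fresh label roll with a green outside, white sides and cardboard core: 60 mm across, 28 mm wide, bore 25 mm, about 80 g; stands on edge. Origin at its centre; y along its bore (x and z turn as it rolls). May be absent.
- core_a: Spent cardboard core: tube 31 mm across, bore 25 mm, 30 mm long, 15 g, standing on end on the table. Origin at its centre; z along the tube. May be absent.
- core_b: Spent cardboard core: tube 31 mm across, bore 25 mm, 30 mm long, 15 g, standing on end on the table. Origin at its centre; z along the tube. May be absent.
- core_c: Spent cardboard core: tube 31 mm across, bore 25 mm, 30 mm long, 15 g, standing on end on the table. Origin at its centre; z along the tube. May be absent.
- pepper_mill: Bystander: wooden pepper mill, 54 mm across, 150 mm tall; origin under its centre.
- granola_jar: Bystander: granola jar with steel lid, 80 mm across, 85 mm tall; origin under its centre.
- jam_jar: Bystander: jam jar with red lid, 60 mm across, 65 mm tall; origin under its centre.
Mind the look-alikes: they are no part of the job. There is more than one size of the roll_blue; the one meant has the size given above.

How it is judged:
By the outcome, as a careful person would: the job done as asked, in the order asked, and still so for the second after the job is handed in, with the robot touching nothing.
Of roll_red, roll_yellow, roll_blue, roll_green only 2 to 4 are there at a start; the rules pass over those that are not, and their reading is None.
Of core_a, core_b, core_c only 2 to 3 are there at a start; the rules pass over those that are not, and their reading is None.
At some moment in a run one of core_a, core_b, core_c, spindle may be knocked a few centimetres aside while the robot is not near it.
It also fails if it takes over 210 s, if anything falls off the work surface, if the arm or the gripper's body presses on something with over 40 N, if the wrist force passes 120 N, or if a joint passes its speed limit or range.

## Working session

There is one attempt and no reset: what is moved stays moved. The work goes in short steps, each a Python script; the robot and the scene stay as the last script left them, time stands still between calls to the robot, and variables do not carry over. Pictures are saved under pics/ and viewed, about 12 in all and at most 16, crops included, and the job is handed in when it is done.

```bash
mkdir -p pics; cat > h.py <<'E'
import numpy as np, cv2
from station import r
def snap(cam,name):
    s=r.snapshot(cam); cv2.imwrite(f'pics/{name}.png',s['frame'][:,:,::-1]); np.savez(f'pics/{name}.npz',**s); return s
def px2w(name,u,v,z):
    s=np.load(f'pics/{name}.npz'); d=s['R'].T@np.array([(u-s['cx'])/s['fx'],(v-s['cy'])/s['fy'],1]); c=-s['R'].T@s['t']
    return c+d*(z-c[2])/d[2]
def w2px(name,X):
    s=np.load(f'pics/{name}.npz'); p=s['R']@np.array(X)+s['t']; return np.array([s['fx']*p[0]/p[2]+s['cx'],s['fy']*p[1]/p[2]+s['cy']])
def crop(name,x0,y0,x1,y1,k,out):
    cv2.imwrite(f'pics/{out}.png',cv2.resize(cv2.imread(f'pics/{name}.png')[y0:y1,x0:x1],None,fx=k,fy=k,interpolation=cv2.INTER_CUBIC))
E
python3 - <<'E'
from h import *
for c in('top','side'):
    s=snap(c,c+'0'); print(c,s['fx'],s['cx'],s['cy'],-s['R'].T@s['t'],s['R'].round(2).tolist())
print(r.sense())
E
```

```text
top 496.04724436078 328.2050853997159 232.06604537357134 [ 0.42182713 -0.0164421   1.16017826] [[0.02, -1.0, -0.01], [-0.99, -0.01, -0.13], [0.13, 0.01, -0.99]]
side 608.0220016394277 324.0401492122439 240.07912835903724 [ 0.33149792 -0.88806277  0.90756259] [[0.97, -0.23, -0.0], [-0.16, -0.64, -0.75], [0.17, 0.73, -0.66]]
{'clock': 0.1, 'joints': array([-7.33792006e+01,  5.25988429e+00,  7.05738590e+01, -6.79580257e-04,
        1.04268603e+02, -3.24829157e+00]), 'joint_vel': array([-0.00885962, -0.05926952, -0.15006569,  0.0053111 ,  0.04876296,
       -0.01618788]), 'joint_torque': array([ 3.25019930e-03, -4.47859597e+01, -4.07569528e+01,  7.01178960e-02,
        2.84914387e-02, -1.07393012e-04]), 'tcp_pos': array([ 0.20393886, -0.56433401,  0.40361934]), 'orientation': array([-1.79897781e+02, -5.14140069e-03,  1.98689195e+01]), 'contact_force': array([-0.56719189,  0.11703433,  0.3918955 ]), 'torque': array([-0.0090831 ,  0.01210101,  0.0052575 ]), 'opening': 0.08791661921382943}
```

View pics/top0.png

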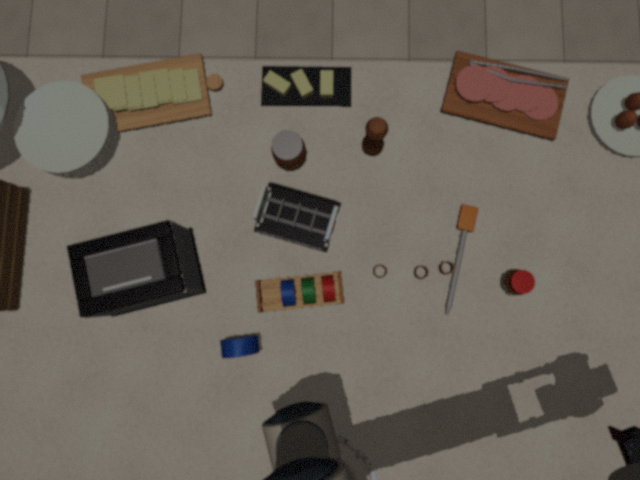

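View pics/side0.png

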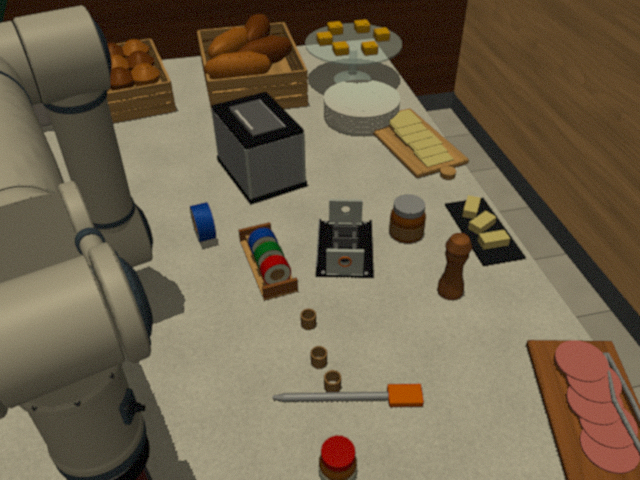

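Candidates: rolls in the cradle in top0 are blue (289,292), green (308,290) and red (328,288). The loose blue (240,346) looks wider, so it's probably the look-alike. Cores are at (380,270), (421,271) and (446,267). I'll check with close crops.

```bash
python3 - <<'E'
from h import *
crop('top0',200,170,360,370,4,'c1a')
a=cv2.imread('pics/c1a.png'); 
crop('top0',60,210,215,325,5,'c3')
crop('top0',360,190,540,325,4.4,'c2')
for u,v,z in((289,292,.06),(308,290,.06),(328,288,.06),(240,346,.06),(380,270,.03),(421,271,.03),(446,267,.03)): print(px2w('top0',u,v,z).round(3))
E
```

```text
[0.431 0.084 0.06 ]
[0.436 0.042 0.06 ]
[ 0.441 -0.002  0.06 ]
[0.312 0.188 0.06 ]
[ 0.484 -0.119  0.03 ]
[ 0.483 -0.212  0.03 ]
[ 0.493 -0.268  0.03 ]
```

View pics/c1a.png

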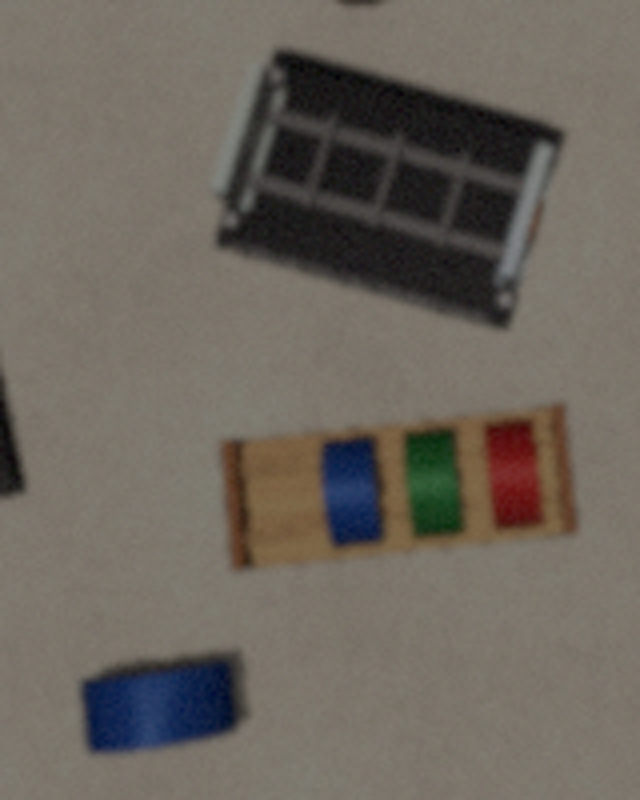

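View pics/c2.png

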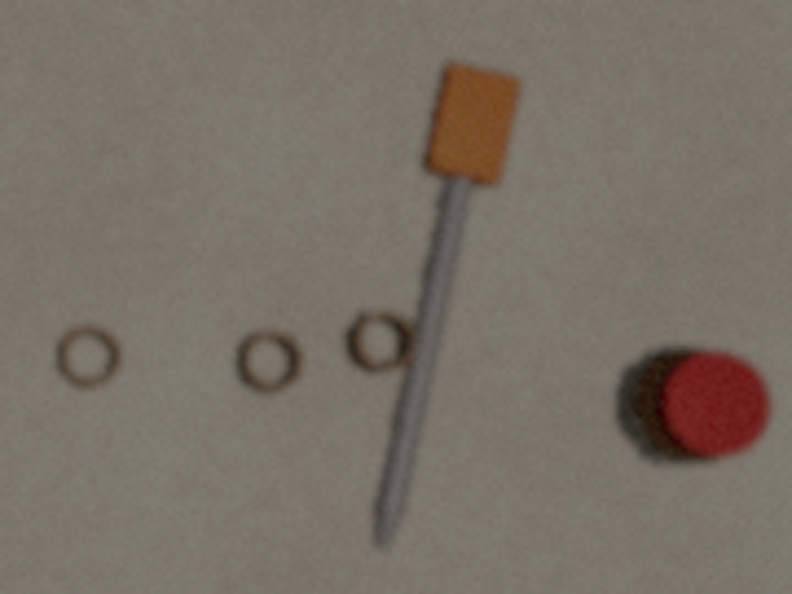

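View pics/c3.png

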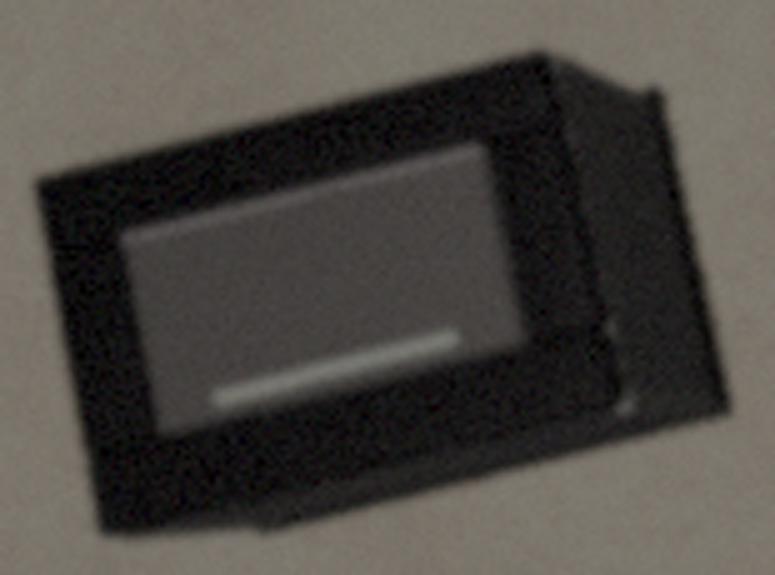

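In the crops, the cradle rolls are about 50 px wide (28 mm) and match each other. The loose blue roll is about 150 px, so it's the wrong size. Yellow is absent, and there are three cores. Now the poses.

```bash
python3 - <<'E'
from h import *
def P(pts,s,ox,oy,z,n='top0'): return np.array([px2w(n,ox+u/s-.0,oy+v/s,z) for u,v in pts])
def ed(p): return [round(float(np.linalg.norm(p[i]-p[(i+1)%4])),4) for i in range(4)], p.mean(0).round(4), [round(float(np.degrees(np.arctan2(*(p[(i+1)%4]-p[i])[[1,0]]))),1) for i in range(4)]
print('disp',ed(P([(277,52),(562,130),(508,325),(220,243)],4,200,170,.008)))
print('crad',ed(P([(222,442),(565,406),(576,532),(234,570)],4,200,170,.036)))
print('rolls',P([(353,490),(434,482),(514,474)],4,200,170,.076).round(4).tolist())
print('flap',ed(P([(122,235),(483,142),(525,340),(160,435)],5,60,210,.165)))
print('bin',ed(P([(40,180),(545,55),(625,405),(105,530)],5,60,210,.165)))
sp=P([(384,545),(462,180),(482,68)],4.4,360,190,.008);print('spin',sp.round(4).tolist(),np.linalg.norm(sp[0]-sp[1]),np.linalg.norm(sp[2]-sp[1]))
print('cores',P([(89,356),(269,361),(380,341)],4.4,360,190,.03).round(4).tolist())
print('jam',P([(716,404)],4.4,360,190,.065),'mill',px2w('top0',376,128,.15))
for n,X in (('t',[.45,.05,.36]),('r',[.44,-.002,.42])): print(r.inverse_kinematics(X,[180,0,90]))
E
```

```text
disp ([0.1757, 0.1197, 0.1759, 0.1188], array([0.6076, 0.0727, 0.008 ]), [-104.7, 165.5, 74.9, -14.6])
crad ([0.195, 0.0708, 0.1929, 0.0719], array([0.4319, 0.0619, 0.036 ]), [-83.1, -174.2, 97.2, 7.4])
rolls [[0.4296, 0.0842, 0.076], [0.4347, 0.0403, 0.076], [0.4397, -0.003, 0.076]]
flap ([0.1498, 0.0827, 0.1499, 0.0828], array([0.4736, 0.4076, 0.165 ]), [-74.5, -164.7, 105.6, 15.2])
bin ([0.21, 0.1467, 0.2119, 0.1446], array([0.4723, 0.4049, 0.165 ]), [-75.0, -164.0, 104.4, 15.2])
spin [[0.3876, -0.2747, 0.008], [0.5796, -0.3187, 0.008], [0.6402, -0.3305, 0.008]] 0.19699552340155863 0.06168044758365522
cores [[0.4821, -0.1193, 0.03], [0.481, -0.212, 0.03], [0.4922, -0.2692, 0.03]]
jam [[ 0.4613399  -0.42743306  0.065     ]] mill [ 0.77645508 -0.09857515  0.15      ]
[ 2.03360071e+00 -1.79989549e+01  9.65610468e+01 -2.54444375e-14
  1.01437908e+02  2.03360071e+00]
[-4.69220678e+00 -1.92294145e+01  9.14434141e+01 -2.54444375e-14
  1.07786000e+02 -4.69220678e+00]
```

```bash
python3 - <<'E'
from h import *
r.reach([.48,.065,.52],[180,0,90]); s=snap('wrist','w1'); print(-s['R'].T@s['t'],s['R'].round(2).tolist(),r.sense()['clock'])
E
```

```text
[0.47927544 0.14562929 0.49988564] [[1.0, -0.0, -0.0], [-0.0, -0.96, 0.3], [-0.0, -0.3, -0.96]] 2.625
```

View pics/w1.png

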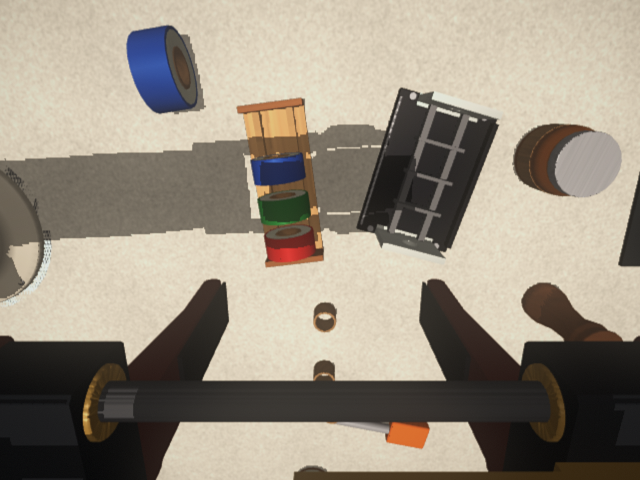

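```bash
python3 - <<'E'
from h import *
p=np.array([px2w('w1',*q,.008) for q in((402,89),(497,118),(447,249),(358,231))])
print(p.mean(0).round(4),[(round(float(np.linalg.norm(p[(i+1)%4]-p[i])),4),round(float(np.degrees(np.arctan2(*(p[(i+1)%4]-p[i])[[1,0]]))),1)) for i in range(4)])
im=cv2.imread('pics/w1.png')
c,s=np.cos(np.radians(7)),np.sin(np.radians(7))
for X in([.4296,.0842],[.4347,.0403],[.4397,-.003]):
  pts=[]
  for dy in(-.014,.014):
    for t in np.linspace(0,2*np.pi,40):
      dx=.03*np.cos(t); q=w2px('w1',[X[0]+c*dx-s*dy,X[1]+s*dx+c*dy,.046+.03*np.sin(t)])
      cv2.circle(im,tuple(int(round(a)) for a in q),0,(255,255,0),-1)
cd,sd=np.cos(np.radians(-14.8)),np.sin(np.radians(-14.8))
D=[.6076,.0727]
for x,y,z in [(x,y,.073) for x in(-.038,.038) for y in(-.088,.088,-.08,.08)]+[(x,y,.008) for x in(-.062,.062) for y in(-.09,.09)]:
    q=w2px('w1',[D[0]+cd*x-sd*y,D[1]+sd*x+cd*y,z]); cv2.circle(im,tuple(int(round(a)) for a in q),1,(0,0,255),-1)
cv2.imwrite('pics/o1.png',cv2.resize(im[75:275,230:510],None,fx=2.8,fy=2.8,interpolation=cv2.INTER_CUBIC))
E
```

```text
[0.6054 0.0727 0.008 ] [(0.1201, -15.8), (0.1718, -105.1), (0.1209, 168.1), (0.18, 74.7)]
```

View pics/o1.png

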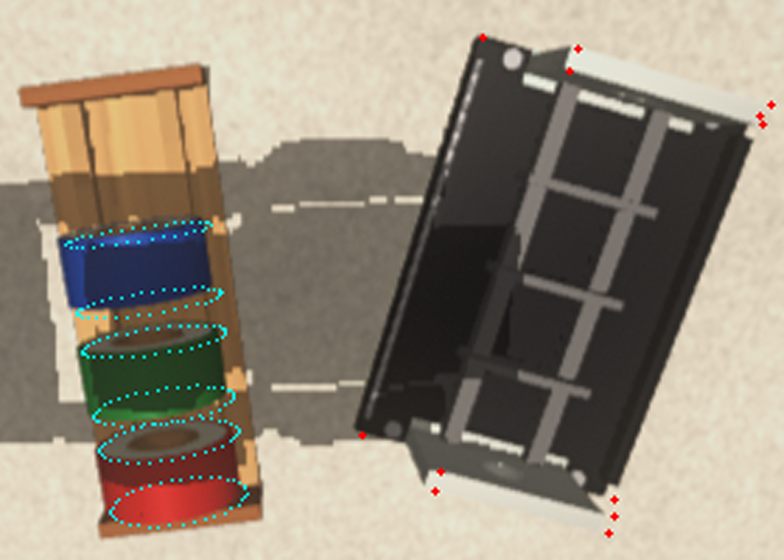

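The overlay fits within about 3 mm, and I'll shift the poses by half of that. First the red roll, into bay 1.

```bash
cat >> h.py <<'E'
D=np.array([.606,.0735]); DY=-14.8
def disp(x,y):
    c,s=np.cos(np.radians(DY)),np.sin(np.radians(DY)); return D+[c*x-s*y,s*x+c*y]
def st(tag=''):
    s=r.sense(); print(tag,round(s['clock'],1),s['tcp_pos'].round(4),s['contact_force'].round(1),round(s['opening'],4)); return s
def pt(xy,z): return [float(xy[0]),float(xy[1]),z+.163]
def place_roll(xy,bay,cyaw=97):
    r.let_go(); r.reach(pt(xy,.13),[180,0,cyaw]); r.servo_line(pt(xy,.046),speed=.12); r.grab(20); st('grab')
    r.servo_line(pt(xy,.14),speed=.2); st('lift')
    t=disp(0,{1:-.061,2:-.0203,3:.0203,4:.061}[bay]); r.reach(pt(t,.14),[180,0,90+DY])
    r.servo_line(pt(t,.058),speed=.15); r.servo_line(pt(t,.047),speed=.04); st('down'); r.let_go(); r.servo_line(pt(t,.14),speed=.2); st('up')
E
python3 - <<'E'
from h import *
place_roll([.4375,-.002],1); snap('wrist','w2')
a=w2px('w2',[*disp(0,0),.05]); print(a)
E
```

```text
grab 5.2 [ 0.4379 -0.002   0.2095] [2.5 0.5 0.7] 0.0597
lift 5.8 [ 0.4373 -0.002   0.3017] [-0.5  0.  -1. ] 0.0595
down 7.6 [0.5908 0.0145 0.2108] [ 1.1 -0.3  2.9] 0.0594
up 8.8 [0.5903 0.0145 0.3021] [-0.4  0.9 -0.1] 0.0876
[326.30243586 150.37283116]
```

View pics/w2.png

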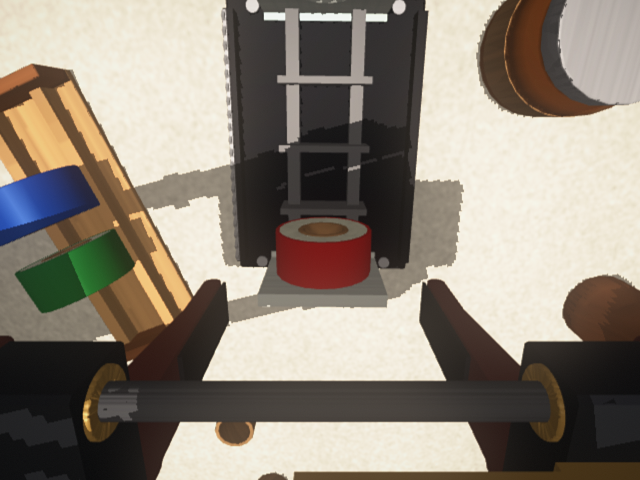

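The red roll sits squarely in bay 1, centred at about (323,250). Next are green into bay 2 and blue into bay 3.

```bash
python3 - <<'E'
from h import *
place_roll([.4325,.041],2); place_roll([.428,.0845],3)
t=disp(0,0); r.reach([.52,-.02,.50],[180,0,90+DY]); snap('wrist','w3'); snap('top','top1')
a=np.vstack([cv2.resize(cv2.imread('pics/w3.png')[:330],(600,309)),cv2.resize(cv2.imread('pics/top1.png')[170:330,200:540],(600,282))]); cv2.imwrite('pics/m1.png',a)
st()
E
```

```text
grab 11.2 [0.4327 0.041  0.2095] [1.4 0.6 1.1] 0.0595
lift 11.8 [0.4323 0.041  0.3017] [-0.5 -0.2 -1.1] 0.0593
down 13.7 [0.601  0.0539 0.2104] [ 0.4 -0.4  0.8] 0.0595
up 14.9 [0.6007 0.0538 0.3021] [-0.4  0.7 -0.7] 0.0878
grab 17.3 [0.428  0.0845 0.2093] [-1.  -0.2  3.2] 0.0592
lift 17.9 [0.4279 0.0845 0.3018] [-0.8  0.7 -0.7] 0.0596
down 19.8 [0.6112 0.0931 0.2101] [-0.1 -0.3  0.4] 0.0593
up 21.0 [0.611  0.0931 0.3021] [ 0.  -0.5  0.4] 0.088
 22.1 [ 0.521  -0.0195  0.4971] [-0.3  0.5  0.5] 0.088
```

View pics/m1.png

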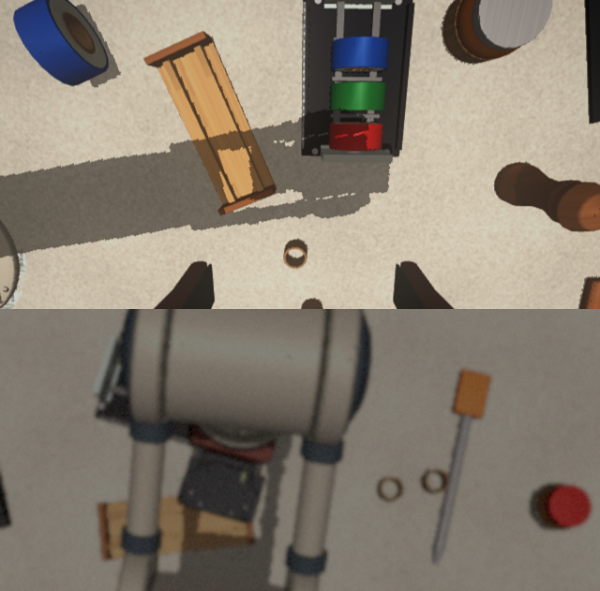

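All three rolls are seated in bays 1–3, and the spindle hasn't moved. Next I'll look at its grip from close by.

```bash
python3 - <<'E'
from h import *
r.reach([.60,-.322,.42],[180,0,167]); snap('wrist','w4'); st()
for X in([.5796,-.3187,.008],[.6402,-.3305,.008],[.3876,-.2747,.008]): print(w2px('w4',X))
E
```

```text
23.9 [ 0.6002 -0.3213  0.4203] [ 0.3  0.6 -0.3] 0.0879
[321.94807541 179.28474563]
[324.08657447 238.18294673]
[321.19428789 -51.49864489]
```

View pics/w4.png

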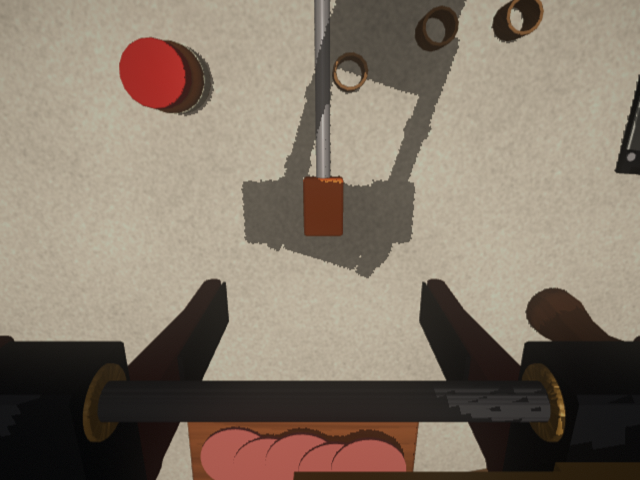

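```bash
cat >> h.py <<'E'
ZT=.223
def spt(sh,x=0): # TCP for shoulder at dispenser y = sh
    p=disp(x,sh-.0305); return [float(p[0]),float(p[1]),ZT]
E
python3 - <<'E'
from h import *
g=[.609,-.3245]
r.servo_line(pt(g,.05),speed=.2); r.servo_line(pt(g,.022),speed=.05); r.grab(50); st('grab')
r.servo_line(pt(g,.12),speed=.15); st('lift')
p=spt(-.313); r.reach([p[0],p[1],.283],[180,0,90+DY]); r.servo_line(p,speed=.1); st('pre'); snap('wrist','w5'); snap('side','s5')
a=np.vstack([cv2.resize(cv2.imread('pics/w5.png')[:290],(640,290)),cv2.resize(cv2.imread('pics/s5.png')[190:430,240:560],(400,300))[:, :,:].repeat(1,1) if 0 else cv2.copyMakeBorder(cv2.resize(cv2.imread('pics/s5.png')[200:420,240:560],(436,300)),0,0,0,204,0)]); cv2.imwrite('pics/m5.png',a)
print(w2px('w5',[*disp(0,-.088),.046]),w2px('w5',[*disp(0,-.113),.046]),w2px('w5',[*disp(0,-.313),.046]),w2px('s5',[*disp(0,-.088),.046]),w2px('s5',[*disp(0,-.113),.046]))
E
```

```text
grab 26.6 [ 0.609  -0.3245  0.185 ] [0.7 0.1 0.2] 0.0396
lift 27.4 [ 0.6088 -0.3244  0.2816] [-0.2  0.  -0.8] 0.0394
pre 29.6 [ 0.5184 -0.2587  0.2235] [ 0.4  0.6 -0.9] 0.0394
[ 326.48363279 -610.91577233] [ 326.33429773 -463.96948304] [325.6191524  239.73634871] [345.09238367 261.74313272] [345.12216059 270.20777967]
```

View pics/m5.png

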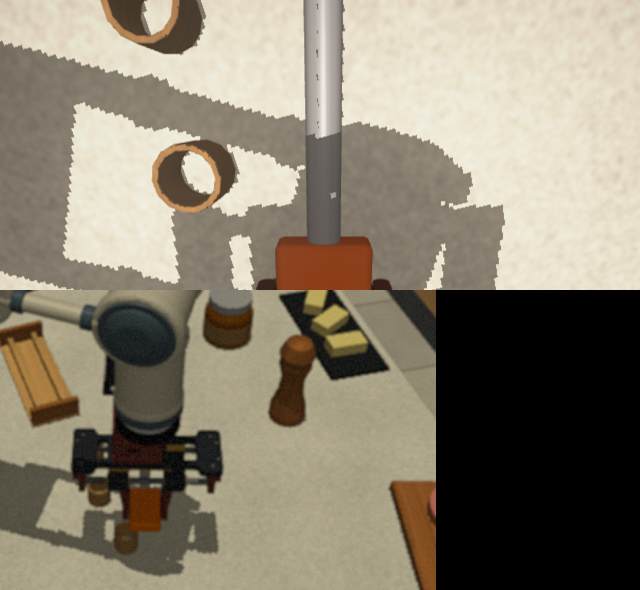

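```bash
python3 - <<'E'
from h import *
f0=r.sense()['contact_force']
for sh in (-.29,-.275,-.26,-.24,-.21,-.18,-.15,-.12):
    r.servo_line(spt(sh),speed=.06); s=r.sense(); f=s['contact_force']-f0
    print(sh,f.round(1),s['torque'].round(2))
    if np.linalg.norm(f)>8: break
snap('wrist','w6'); st()
E
```

```text
-0.29 [ 0.5 -0.1 -0.6] [-0.1  -0.04 -0.  ]
-0.275 [ 0.4 -0.4 -1. ] [-0.13 -0.05 -0.01]
-0.26 [-0.3  0.2 -1.3] [-0.1  -0.03  0.04]
-0.24 [-0.3  0.4 -0.6] [-0.08 -0.03  0.03]
-0.21 [ 0.2  0.9 -0.9] [-0.08 -0.07 -0.01]
-0.18 [-0.8  0.5 -0.5] [-0.1  -0.06 -0.01]
-0.15 [-0.3  0.3 -0.7] [-0.07 -0.04 -0.02]
-0.12 [-0.3 -0.3 -1.1] [-0.08 -0.01  0.01]
 34.1 [ 0.5675 -0.072   0.2229] [-0.1  0.1 -1. ] 0.0397
```

View pics/w6.png

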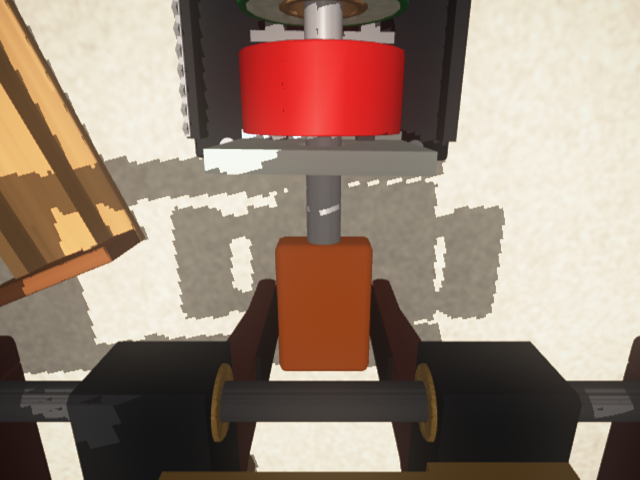

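The shaft runs free and centred, with the shoulder about 32 mm from the cheek. I'll push until it makes contact.

```bash
python3 - <<'E'
from h import *
u=disp(0,1)-disp(0,0)
f0=r.sense()['contact_force']
for sh in [-.1,-.095]+list(np.arange(-.092,-.076,.001)):
    r.servo_line(spt(sh),speed=.03); r.wait(.1); f=(r.sense()['contact_force']-f0); a=f[:2]@u; print(round(sh,4),round(a,1),f.round(1))
    if a<-8: break
st()
snap('wrist','w7'); r.let_go(); st('open'); p=spt(sh); p[2]=.33; r.servo_line(p,speed=.12)
r.reach([.45,-.25,.45],[180,0,90+DY]); snap('wrist','w8'); snap('top','top8'); snap('side','s8'); st()
a=cv2.imread('pics/w7.png')[60:300,140:500]; b=cv2.resize(cv2.imread('pics/top8.png')[180:280,230:380],(540,360))
c=cv2.resize(cv2.imread('pics/s8.png')[180:300,300:420],(360,360)); 
cv2.imwrite('pics/m8.png',np.vstack([np.hstack([a,cv2.resize(cv2.imread('pics/w8.png')[:,60:],(360,240)) ]),np.hstack([cv2.resize(b,(360,240)),cv2.resize(c,(360,240))])]))
E
```

```text
-0.1 -0.3 [ 0.2 -0.4  0.8]
-0.095 -1.2 [-0.  -1.2 -0.1]
-0.092 1.1 [0.8 0.9 0.2]
-0.091 0.2 [0.1 0.2 0.1]
-0.09 -0.7 [-0.7 -0.6  0.3]
-0.089 -1.2 [ 0.1 -1.2  0.1]
-0.088 -5.1 [-1.6 -4.9  0.8]
-0.087 -7.8 [-3.4 -7.2  1.5]
-0.086 -11.0 [ -3.8 -10.4   0.9]
 37.9 [ 0.5758 -0.041   0.2231] [ -3.9 -10.3  -0.1] 0.0394
open 38.9 [ 0.5762 -0.0391  0.223 ] [0.1 0.4 0. ] 0.0879
 41.1 [ 0.4508 -0.2492  0.4488] [ 0.4 -0.2 -0.1] 0.088
```

View pics/m8.png

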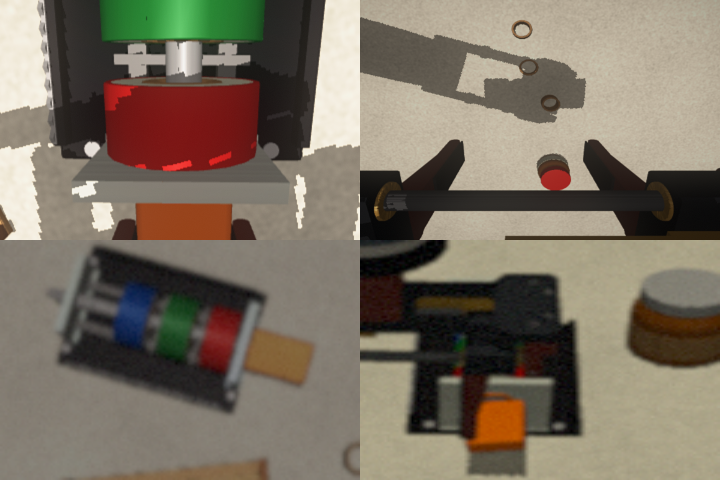

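The spindle is home, with its grip flush against the cheek and its tip out the far side. Now I'll locate the cores by colour, checked against the earlier estimates.

```bash
cat >> h.py <<'E'
def cores(name):
    f=cv2.cvtColor(np.load(f'pics/{name}.npz')['frame'],cv2.COLOR_RGB2HSV); m=((f[...,0]>5)&(f[...,0]<20)&(f[...,1]>95)).astype(np.uint8)
    m=cv2.morphologyEx(m,cv2.MORPH_CLOSE,np.ones((7,7)))
    n,l,s,c=cv2.connectedComponentsWithStats(m); return [(px2w(name,*c[i],.018).round(4)[:2].tolist(),s[i,2:].tolist(),c[i].round().tolist()) for i in range(1,n) if s[i,4]>120]
E
python3 - <<'E'
from h import *
for q in((321,60),(332,134),(366,206)): print(px2w('w8',*q,.03).round(4))
for c in cores('w8'): print(c)
E
```

```text
[ 0.4794 -0.1228  0.03  ]
[ 0.4727 -0.1902  0.03  ]
[ 0.4887 -0.2693  0.03  ]
([0.4795, -0.1193], [33, 36, 348], [320.0, 58.0])
([0.4719, -0.193], [30, 32, 269], [332.0, 136.0])
([0.4896, -0.273], [30, 33, 488], [366.0, 207.0])
([0.4593, -0.4211], [51, 36, 699], [370.0, 331.0])
([0.6196, -0.5334], [105, 118, 3618], [517.0, 380.0])
([0.1573, -0.4131], [109, 117, 3501], [130.0, 381.0])
([0.1502, -0.5127], [40, 58, 1340], [155.0, 444.0])
([0.5791, -0.6612], [346, 58, 5032], [497.0, 465.0])
```

The middle core was knocked from (0.481,-0.212) to (0.472,-0.192), and the detector found it. I'll do the first core and check it.

```bash
cat >> h.py <<'E'
F=np.array([.4725,.4072])
def core(guess):
    r.let_go(); r.reach([guess[0],guess[1]-.03,.36],[180,0,90]); snap('wrist','wc')
    l=[c for c in cores('wc') if np.hypot(*(np.array(c[0])-guess))<.04]; print(l)
    c=min(l,key=lambda c:np.hypot(*(np.array(c[0])-guess)))[0]
    r.reach(pt(c,.10),[180,0,90]); r.servo_line(pt(c,.030),speed=.12); r.grab(12); s=st('grab')
    r.servo_line(pt(c,.12),speed=.2); assert abs(st('lift')['opening']-.031)<.003
    r.reach([.45,.15,.45],[180,0,140]); r.reach(pt(F,.22),[180,0,195.2]); s=st('over'); assert abs(s['opening']-.031)<.003
    r.servo_line(pt(F,.14),speed=.08); st('in')
def release():
    r.let_go(); r.wait(.3); r.servo_line(pt(F,.24),speed=.12); st('out')
E
python3 - <<'E'
from h import *
core(np.array([.480,-.121])); a=r.snapshot('side')['frame']; release(); r.wait(.3); b=r.snapshot('side')['frame']; snap('wrist','w9')
cv2.imwrite('pics/m9.png',np.vstack([np.hstack([cv2.resize(x[50:250,180:380],(320,320)) for x in(a,b)])[:,:,::-1],cv2.resize(cv2.imread('pics/w9.png')[:280],(640,280))]))
E
```

```text
[([0.4793, -0.1222], [38, 42, 657], [324.0, 180.0])]
grab 44.1 [ 0.4793 -0.1222  0.193 ] [ 0.7  0.5 -0.8] 0.0314
lift 44.7 [ 0.4791 -0.1222  0.2821] [ 0.1  0.4 -1.2] 0.0311
over 47.0 [0.4731 0.4061 0.3834] [-0.5 -1.2  0.9] 0.0314
in 48.1 [0.4724 0.4072 0.3029] [-2.3 -0.7 -0.4] 0.0315
out 50.4 [0.4726 0.4072 0.4018] [ 0.3  0.6 -1.2] 0.0878
```

View pics/m9.png

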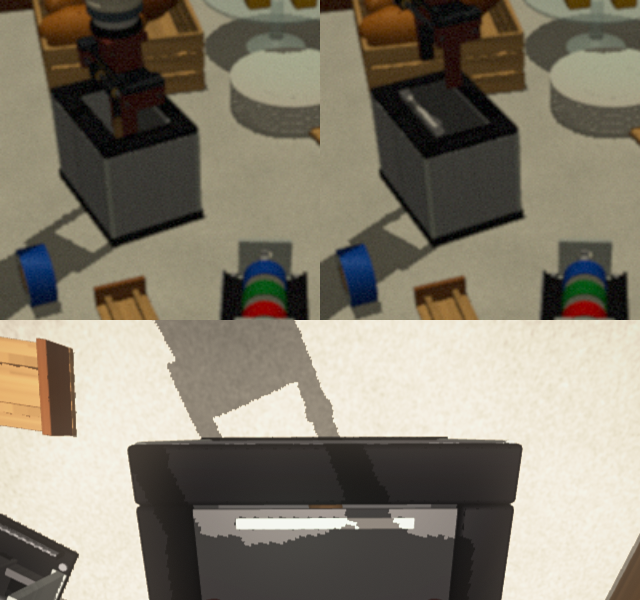

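```bash
python3 - <<'E'
from h import *
r.reach([.45,-.05,.45],[180,0,140]); snap('top','top9'); snap('side','s9')
A=cv2.imread('pics/top0.png')[215:325,65:210]; B=cv2.imread('pics/top9.png')[215:325,65:210]
print(cv2.absdiff(cv2.GaussianBlur(A,(5,5),0),cv2.GaussianBlur(B,(5,5),0)).max(2).max())
SA=cv2.imread('pics/side0.png')[85:205,205:315]; SB=cv2.imread('pics/s9.png')[85:205,205:315]
w=cv2.imread('pics/w9.png')[150:230,170:500]
k=lambda x:cv2.resize(x,(350,280),interpolation=cv2.INTER_CUBIC)
cv2.imwrite('pics/m10.png',np.vstack([np.hstack([k(A),k(B)]),np.hstack([cv2.resize(w,(700,280),interpolation=cv2.INTER_CUBIC)])]))
gs=[cv2.GaussianBlur(x,(5,5),0) for x in(SA,SB)]; print(cv2.absdiff(*gs).max())
E
```

```text
8
152
```

View pics/m10.png

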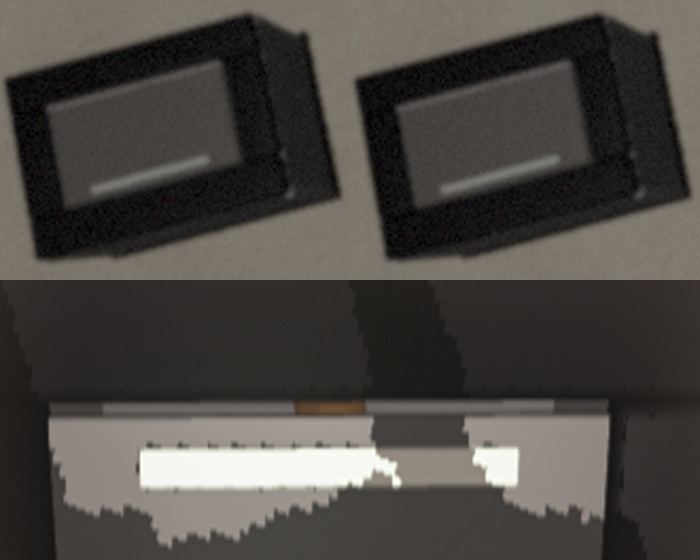

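The top view of the flap is the same as at the start (max difference 8 grey levels), so it's shut. The brown seen through the slit is the core inside the bin. Now the other two.

```bash
python3 - <<'E'
from h import *
A=cv2.GaussianBlur(cv2.imread('pics/top0.png')[215:325,65:210],(5,5),0)
for i,g in enumerate(([.4725,-.1915],[.489,-.271])):
    core(np.array(g)); release(); r.reach([.45,-.05,.45],[180,0,140]); snap('top',f'tc{i}')
    print('flap diff',cv2.absdiff(A,cv2.GaussianBlur(cv2.imread(f'pics/tc{i}.png')[215:325,65:210],(5,5),0)).max())
r.move_joints([-73.379,5.22,70.514,0,104.267,-3.249]); st()
snap('top','topF'); snap('side','sF')
print('flap',cv2.absdiff(A,cv2.GaussianBlur(cv2.imread('pics/topF.png')[215:325,65:210],(5,5),0)).max())
k=lambda x,h:cv2.resize(x,(x.shape[1]*h//x.shape[0],h),interpolation=cv2.INTER_CUBIC)
t=cv2.imread('pics/topF.png'); a=cv2.resize(t[60:340,60:560],(780,436))
b=np.hstack([k(t[175:255,240:390],160),k(cv2.imread('pics/sF.png')[180:300,290:470],160),k(cv2.imread('pics/sF.png')[80:210,200:320],160)])
b=cv2.copyMakeBorder(b,0,0,0,max(0,780-b.shape[1]),0)[:,:780]; cv2.imwrite('pics/mF.png',np.vstack([a,b]))
E
```

```text
[([0.4721, -0.1927], [38, 41, 659], [324.0, 182.0])]
grab 55.8 [ 0.4721 -0.1927  0.193 ] [-0.1  0.1  0.2] 0.0309
lift 56.4 [ 0.472  -0.1926  0.2821] [-1.4  0.1 -0.9] 0.0307
over 58.9 [0.4731 0.4061 0.3835] [ 0.8 -0.4  1.1] 0.0307
in 60.0 [0.4723 0.4072 0.3028] [-3.  -0.7 -1. ] 0.0308
out 62.3 [0.4726 0.4072 0.4018] [-0.1  0.5 -0.3] 0.088
flap diff 9
[([0.4896, -0.274], [38, 41, 674], [325.0, 184.0])]
grab 67.5 [ 0.4896 -0.274   0.193 ] [ 0.1  0.2 -0.1] 0.0323
lift 68.1 [ 0.4895 -0.2739  0.2821] [ 0.  -0.7 -0.3] 0.0319
over 70.8 [0.473  0.4062 0.3835] [ 0.2  0.7 -0. ] 0.0317
in 71.9 [0.4723 0.4072 0.3028] [-2.  -1.4 -0.7] 0.0319
out 74.2 [0.4726 0.4072 0.4018] [-0.8 -0.5 -0.5] 0.0876
flap diff 9
 78.0 [ 0.2049 -0.5638  0.405 ] [-0.6 -0.4  0.2] 0.0875
flap 9
```

View pics/mF.png

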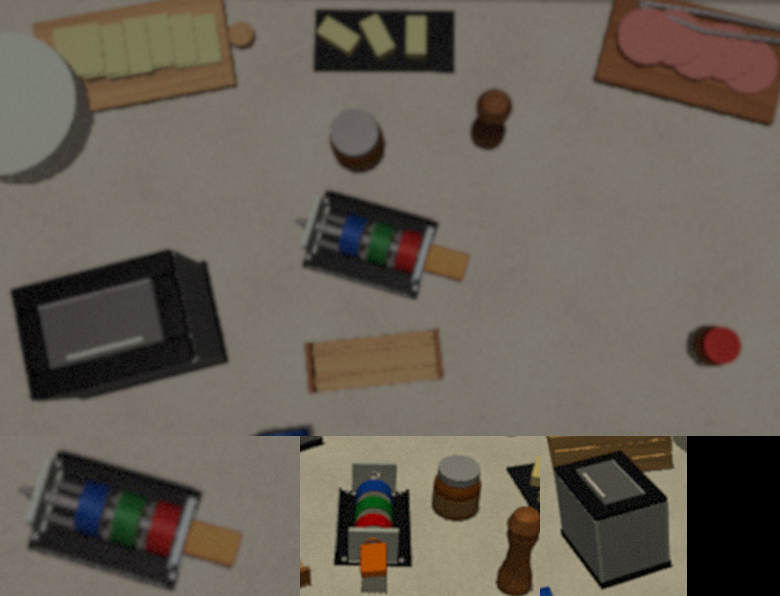

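The table is clear of cores, the flap is shut, the spindle is home through all three rolls, and the bystanders haven't moved. Handing in.

```bash
python3 -c "
from station import r
print(r.hand_in())"
```

```text
the job is handed in; nothing more can be done
None
```

The job is done and handed in at about 78 s of the 210 s limit.

- **Rolls:** I set red, green and blue from the cradle into bays 1, 2 and 3. There was no yellow roll, and I left the larger loose blue one where it was.
- **Spindle:** I pushed it in from the orange-ring side until the shoulder met the cheek, at about 11 N, then let go.
- **Cores:** All three went through the flap into the bin. One had been knocked about 2 cm aside, and I found it again before picking it up.

**Last checks:** The final pictures show the grip flush against the cheek, the tip out the far side, and no cores left on the table. The pepper mill and jars are where they stood. The bin in the top view matches the starting picture (difference at most 9 grey levels), so the flap is shut.

No check failed. The top and wrist cameras disagreed by 2–3 mm on the dispenser, within what the fit allows. I did not measure how far the tip sticks out. I saw the first core inside the bin only through the slit, and did not see the other two in there.

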